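# Clamp a filter drier in the leaf fixture and lock it with the headed pin

## Robot

A 7-joint arm with a two-finger parallel gripper is mounted at the origin on the work surface; the furniture and walls round the work are solid. World frame = base frame: x ahead of the robot, y to its left, z up, the work surface at z = 0. Lengths are in m, angles in rad, forces in N, time in s.
With the tool pointing down it reaches from about 0.4 to 0.85 m from the base axis. Payload 4.5 kg.
Tool frame: the origin (TCP) lies at the very end of the fingers, on their centre line; the grasp point (between the pads) lies 19 mm behind it (r.pinch_z is the distance from the TCP to the grasp point, in m); z points along the fingers, y is the line along which they close (so a half turn about z gives the same grasp; the last joint's range is limited). The gripper opens to 88 mm and grips with 3 to 60 N. Pads are 18 mm wide; open, the fingers measure 123 mm over their backs; the gripper's body (75 mm by 187 mm) begins 45 mm behind the grasp point.
Start: joints at [-1.278, 0.689, -0.195, 1.565, 0.157, 0.902, -0.215], TCP at [0.16, 0.604, 0.239] pointing down, gripper open.
Joint ranges: [-3.01, 3.01], [-0.46, 2.08], [-1.47, 1.51], [0.13, 2.56], [-1, 4.14], [0.04, 2.09], [-2.66, 2.66]. Speed limits (rad/s): [2.57, 2.57, 3.14, 3.14, 3.14, 3.14, 3.14].

## Interface

Orientations are given as a unit quaternion [x, y, z, w].
In Python, from plant import r, cams gives the robot as it stands.
- The arm moves only by the shell command python3 -m pendant 'ROWS' [FORCE]. ROWS is JSON, a list of rows, each a list of 3 entries, a list of its own where there are three numbers: the closure, from -1 (fully open) to 1 (shut), then the shift along the tool's x, y, z in mm, then the turn, a rotation vector about the tool's x, y, z in degrees. A call has 1 to 8 rows; each row shifts and turns the commanded pose from where the row before left it, along the tool's axes as they then stand; what a row does not reach is not made up. A row lasts 1/8 s, in which the tool goes at most 62.5 mm and 10.7 degrees, less where a joint would pass 70% of its speed; a pose out of reach is approached as far as the arm can. A call with a gripper value outside its range is refused whole. The fingers move at their own pace and stop on an object; FORCE is the grip in N (left out, the last holds). Time passes only in rows, so rows that do not move let the fingers close. It gives the time, the measured TCP pose, the force, the opening and the grip force at its end, in the units of the state.
- r.get_state(): the state, without advancing time (a new reading comes with each control period).
- cams.snapshot(name): name is "scene" or "top" or "wrist"; returns a dict with "img" (384x512x3 uint8, red, green, blue), "camera_matrix" (3x3 intrinsics, pixels), "camera_from_world" (4x4, takes a point from world to camera coordinates); the wrist camera has in their place "tool_from_camera" (4x4, takes a point from camera to tool coordinates, whose origin is the TCP and whose axes are the flange's). Camera axes: x right, y up, looking along -z (the intrinsics and any distortion apply to the point x, -y, -z); pixel columns grow to the right and rows downward; lengths in m; the calibration is good to about 2 mm. A picture is of the moment at which its call begins: read the wrist's pose just before it. There is no depth.
- r.finish_job(): hands the job in; it is judged then, once.
The state is a dict: "clock": time; "q": joint angles; "qd": joint speeds; "joint_torque": joint torques, N m; "tool_pos": TCP position; "eef_rot": TCP orientation; "contact_force": force on the tool from outside, world axes, zero at the start; "moment": the same for the moment, N m; "opening": opening from 0.0 (shut) to 1.0 (fully open); "finger_force": force on a finger pad.
Only numpy, scipy, OpenCV 4.12 (cv2) and the standard library are available. Lean on these libraries where they do the work, as an engineer would, in place of code of your own. Each camera call takes 0.05 s, during which the arm holds its last target. There are 200 camera calls.

## Task

In the steel leaf fixture inside the big wire ring, slide the copper filter drier along its V block until its tube end meets the end stop. Then swing the hinged leaf fully down on it and push the headed lock pin through fork and leaf until its head seats against the fork. Leave the other things on the bench where they are.

Things in the scene. Friction and masses are not known exactly. Their poses are not given: they have to be found in the camera images.
- drier_mid (a point): Centre of the loose copper filter drier (0.11 kg) that lies in the V block: round body 29 mm thick and 118 mm long (even over its middle 68 mm, then tapering), a thin tube at each end, a 29 mm square block on one; 160 mm over all. x: along it, towards the block, against the seat's x (the block is at the robot's end). It starts 18 to 30 mm short of the stop and slides with under 3 N.
- drier_block (a point): Centre of the flat outer face of the drier's square block (29 x 29 mm, 13 mm thick), 80 mm from the drier's centre, 43 mm above the bench: push here to slide the drier. Axes as drier_mid (x out of this face).
- drier: The same drier; origin on its underside, 14.5 mm below its centre, same axes.
- seat (a point): Where the drier's centre lies when its tube end meets the end stop, 43 mm above the bench. x: level, along the V block to the stop, also the way the pin is pushed; y: level, from hinge to fork; z up. V block: x = -55 to +30 mm, 57 mm wide, its top level with the drier's axis. Stop's face at x = +80 mm. The fixture is bolted down: grey base 109 x 157 x 12 mm with a tongue to the stop.
- leaf (a joint): Leaf angle: 0 = fully down (level, on its stop, eye in the fork, holes in line), grows as it opens; starts at 0.85 to 1.15, half open over the drier. Stiff hinge: it stays where it is left, so it must be pressed all the way down; turning takes up to 0.5 N m. A light spring pad (1 N) under its middle meets the drier in the last 3 mm; its stem stands 12 mm over the leaf, 55 mm from the hinge.
- leaf_hinge (a point): Hinge axis of the leaf, 58 mm above the bench, at y = -55 mm from the seat, axes as the seat. The leaf turns about x; at angle a it runs from here along (y, z) = (cos a, sin a). Mind: the open lid of the grey organizer box left of the robot's base (x -0.04 to 0.21 m, y from 0.20 m, up to 0.23 m high) is in the way of wide shoulders that turn left.
- leaf_top (a point): Point on the leaf's outer (upper) face, 95 mm along the leaf from the hinge and 16 mm off the hinge's plane: press here to close it; 74 mm above the bench when down. Axes: x along the hinge, y along the leaf outward, z out of this face. Leaf: bar 20 mm wide, 12 mm thick; eye block 34 x 34 x 12 mm centred 115 mm from the hinge; thumb tab out to 150 mm.
- pin_head (a point): Centre of the flat outer face of the pin's head. Loose greased steel pin (0.15 kg): head 34 mm wide, 14 mm thick; shank 16 mm thick, 79 mm long, with a 10 mm tapered nose. x: from head to nose. It starts drawn back, its nose end held in the fork's near bore, drooping by up to 3 degrees, this point 53 to 58 mm out from the fork. Push near the head's middle. Bore axis 58 mm above the bench.
- pin: The same pin; origin at the underside of its head, 14 mm in from the head's outer face, same axes.
- fork_mouth (a point): Centre of the bore at the fork's near face, 58 mm above the bench; x into the bore, the way the pin is pushed; axes as the seat. Near cheek 42 mm thick, 15 mm slot for the leaf's eye, far cheek 12 mm (bores 17, 18.5 and 19 mm); cheeks 34 mm wide, tops 76 mm above the bench; 60 mm to the side of the drier's axis. Seated, the head's outer face is at x = -14 mm. The pin slides with under 4 N.
- tape_measure: Bystander: yellow tape measure 33 x 70 x 61 mm, inside the ring beyond the fixture; origin at its underside.
- tube_cutter: Bystander: tube cutter with black knob 120 x 39 x 20 mm, inside the ring left of the fixture; origin at its underside.
- pliers: Bystander: red-handled pliers 164 x 48 x 14 mm, inside the ring on the near left; origin at their underside.
- capacitor_a: Bystander: upright white capacitor 39 mm in diameter, 80 mm tall, standing inside the ring on the far left; origin at its underside.
Mind the look-alikes: they are no part of the job. Leave any purple look-alike of the pin alone.

How it is judged:
By the outcome, as a careful person would: the job done as asked, in the order asked, and still so for the second after the job is handed in, with the robot touching nothing.
It also fails if it takes over 48 s, if anything falls off the work surface, if the arm or the gripper's body presses on something with over 40 N, if the wrist force passes 120 N, or if a joint passes its speed limit or range.

## Working session

There is one attempt and no reset: what is moved stays moved. The work goes in short steps, Python scripts to look and compute and a shell command to move; the robot and the scene stay as the last step left them, time stands still between calls to the robot, and variables do not carry over. Pictures are saved under pics/ and viewed, at most 10 in all, crops included, and the job is handed in when it is done.

```bash
ls; mkdir -p pics; python3 - <<'E'
from plant import r,cams
import cv2,numpy as np
s=r.get_state();print(s['clock'],s['tool_pos'],s['eef_rot'],s['opening'])
for n in("scene","top"):
    d=cams.snapshot(n);cv2.imwrite(f"pics/{n}0.png",cv2.resize(d["img"][:,:,::-1],(800,600),interpolation=cv2.INTER_CUBIC))
    np.savez(f"pics/{n}0.npz",**d)
    print(n,np.round(d["camera_matrix"],1).tolist(),np.round(d["camera_from_world"],3).tolist(),[k for k in d])
E
```

```text
pics
0.0 [0.15984483 0.60355087 0.23792488] [ 1.29003694e-01  9.91643687e-01 -9.18379662e-04 -4.08507066e-05] 1.0004979178754219
scene [[387.6, 0.0, 255.1], [0.0, 387.6, 188.4], [0.0, 0.0, 1.0]] [[0.773, -0.634, 0.012, -0.454], [0.258, 0.332, 0.907, -0.13], [-0.579, -0.698, 0.42, -0.712], [0.0, 0.0, 0.0, 1.0]] ['img', 'camera_matrix', 'camera_from_world']
top [[433.3, 0.0, 262.3], [0.0, 433.3, 196.6], [0.0, 0.0, 1.0]] [[0.011, -1.0, -0.008, -0.139], [0.983, 0.009, 0.183, -0.495], [-0.183, -0.01, 0.983, -0.833], [0.0, 0.0, 0.0, 1.0]] ['img', 'camera_matrix', 'camera_from_world']
```

View pics/scene0.png

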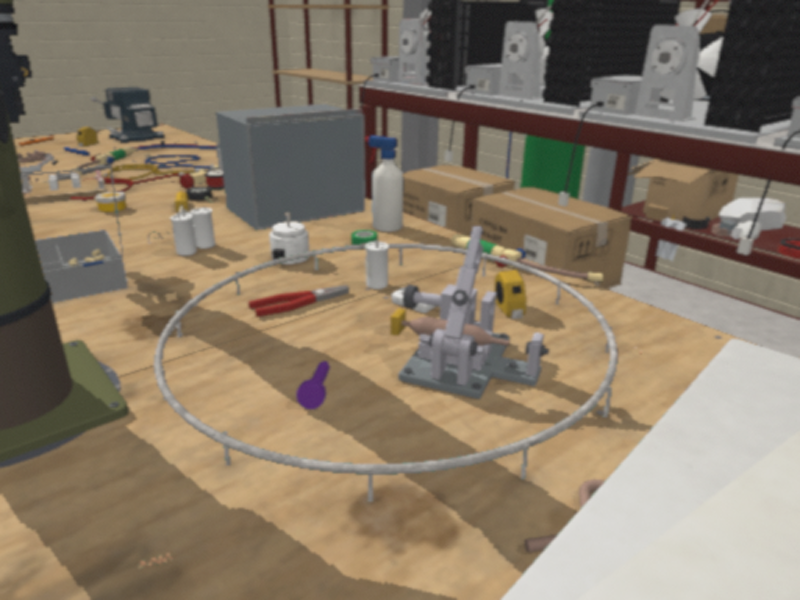

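View pics/top0.png

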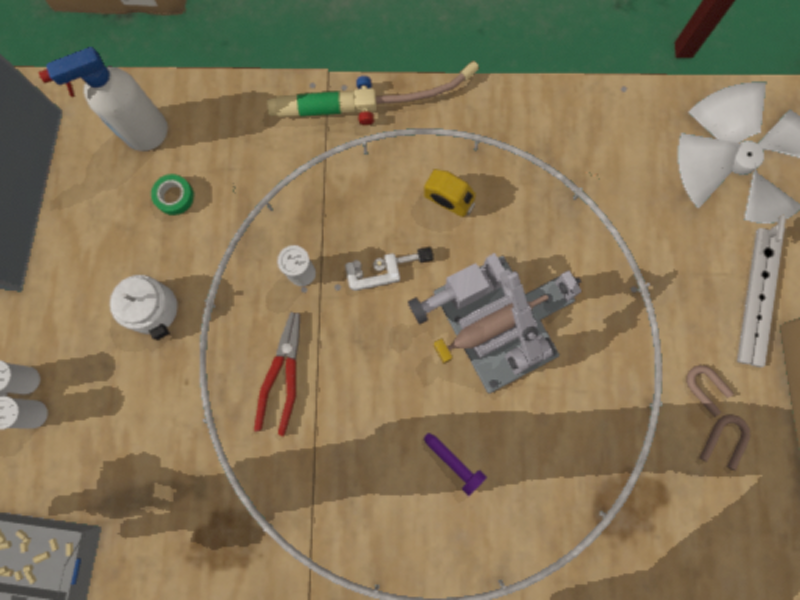

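The scene view shows the fixture, with the leaf half open, the yellow block at about (398,322) and the pin head at about (405,298). The top view (800x600) has the yellow block at (443,350), the grey pin head at (418,310), the fork at (470,285), the hinge at (530,350) and the stop at (570,285). The purple pin is a decoy. Next I'll view enlarged crops and triangulate.

```bash
cat > h.py <<'E'
import numpy as np,cv2
from scipy.spatial.transform import Rotation as R
def ray(d,uv,T=None):
    K=d["camera_matrix"];v=np.linalg.solve(K,[uv[0],uv[1],1.]);v=np.array([v[0],-v[1],-v[2]])
    W=np.linalg.inv(d["camera_from_world"]) if T is None else T
    v=W[:3,:3]@v;return W[:3,3],v/np.linalg.norm(v)
def onz(o,v,z): return o+v*(z-o[2])/v[2]
def tri(rs):
    A=0;b=0
    for o,v in rs:
        P=np.eye(3)-np.outer(v,v);A=A+P;b=b+P@o
    p=np.linalg.solve(A,b);return p,[np.linalg.norm((np.eye(3)-np.outer(v,v))@(p-o))*1e3 for o,v in rs]
def load(n): return dict(np.load(n))
E
python3 - <<'E'
from h import *
a=load("pics/top0.npz");b=load("pics/scene0.npz")
ca=cv2.resize(a["img"][155:255,255:380],None,fx=4,fy=4,interpolation=cv2.INTER_CUBIC)[:, :400]
ca=a["img"][155:255,258:383];cb=b["img"][143:255,245:355]
ca=cv2.resize(ca,(500,400),interpolation=cv2.INTER_CUBIC)
cv2.imwrite("pics/c1.png",cv2.resize(np.hstack([cv2.resize(a["img"][155:255,258:378],(400,333),interpolation=2),cv2.resize(cb[:100],(367,333),interpolation=2)]),None,fx=1.04,fy=1.04)[:,:,::-1])
for n,d in(("top",a),("scene",b)):
    h=cv2.cvtColor(d["img"],cv2.COLOR_RGB2HSV);m=cv2.inRange(h,(20,140,90),(32,255,255))
    k,l,st,c=cv2.connectedComponentsWithStats(m)
    for i in range(1,k):
        if st[i,4]>25:print(n,st[i],c[i])
E
```

```text
top [271 108  34  31 555] [287.06846847 121.53693694]
top [278 217  12  15 103] [283.00970874 223.98058252]
scene [ 50  82  12  11 101] [55.5049505  86.92079208]
scene [ 79 105  24   6  56] [ 91.375      107.08928571]
scene [112 123   8  11  64] [115.859375 127.3125  ]
scene [ 75 129   6   6  27] [ 77.14814815 131.2962963 ]
scene [ 63 130  10   6  54] [ 67.72222222 132.33333333]
scene [317 173  20  30 363] [326.67493113 186.01101928]
scene [250 197   9  17 110] [253.91818182 205.03636364]
```

View pics/c1.png

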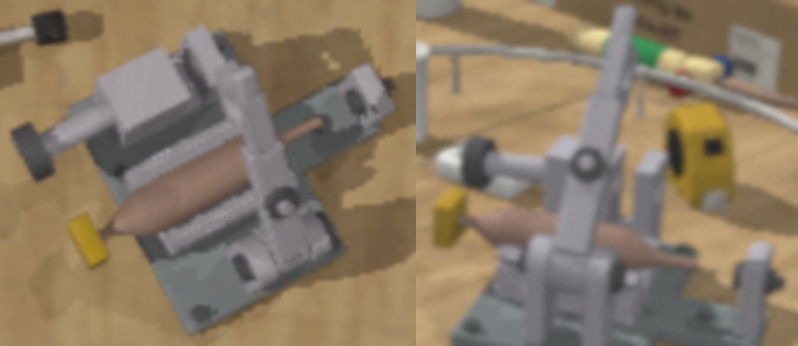

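The crop shows the yellow block, the pin drawn back on the left, the leaf over the drier, and the stop at the far right. I'll triangulate these points.

```bash
python3 - <<'E'
from h import *
a=load("pics/top0.npz");b=load("pics/scene0.npz")
T=lambda x,y:ray(a,(258+x/3.467,155+y/3.467)); S=lambda x,y:ray(b,(245+(x-416)/3.47,143+y/3.47))
P={}
P['block'],e=tri([ray(a,(283,224)),ray(b,(253.9,205))]);print('block',P['block'],e)
for n,t,s in[('head',(33,152),(481,161)),('tip',(322,122),(692,266)),('stem',(285,203),(587,163)),('leafend',(208,45),(626,12)),('forkfar',(250,78),(650,160))]:
    P[n],e=tri([T(*t),S(*s)]);print(n,P[n].round(4),np.round(e,1))
d=P['tip']-P['block'];print(np.degrees(np.arctan2(d[1],d[0])),np.linalg.norm(d))
# axis from top alone, at z
o=onz(*ray(a,(283,224)),.043);t=onz(*T(322,122),.043);d=t-o;print(o,t,np.degrees(np.arctan2(d[1],d[0])),np.linalg.norm(d))
E
```

```text
block [ 0.44029576 -0.17513234  0.0439648 ] [np.float64(1.0287102341794652), np.float64(1.0287102341796164)]
head [ 0.4909 -0.1448  0.0547] [0.9 0.9]
tip [ 0.5103 -0.3123  0.045 ] [1.5 1.5]
stem [ 0.4527 -0.2785  0.1139] [0.5 0.5]
leafend [ 0.5247 -0.2319  0.1727] [0.3 0.3]
forkfar [ 0.5248 -0.2631  0.09  ] [2.7 2.7]
-62.97072067560519 0.1539577846526064
[ 0.4412561  -0.17577359  0.043     ] [ 0.51183344 -0.31373508  0.043     ] -62.90695018006726 0.15496623864752826
```

```bash
python3 - <<'E'
from h import *
a=load("pics/top0.npz");b=load("pics/scene0.npz")
# big grey box near bottom corner and top corner above it
k=1.5625
for n,t,s in[('boxcorner_bottom?',(22,290),(264,222)),('boxtop',(60,112),(365,106))]:
    print(n,[onz(*ray(a,np.array(t)/k),z).round(3) for z in(0,.2)],onz(*ray(b,np.array(s)/k),0).round(3))
for s in[(264,222),(218,110),(258,222),(364,193)]:
    print(s,onz(*ray(b,np.array(s)/k),0).round(3),[onz(*ray(b,np.array(s)/k),z).round(3) for z in(.2,.25,.3)])
print('cap',onz(*ray(a,np.array((295,257))/k),.08),'bottle',onz(*ray(a,np.array((88,55))/k),.2))
E
python3 -m pendant '[[-1,[0,0,-60],[0,0,0]],[-1,[0,0,-40],[0,0,0]]]'
```

```text
boxcorner_bottom? [array([ 0.524,  0.402, -0.   ]), array([0.482, 0.282, 0.2  ])] [ 0.561  0.441 -0.   ]
boxtop [array([0.788, 0.377, 0.   ]), array([0.688, 0.263, 0.2  ])] [1.852 1.811 0.   ]
(264, 222) [ 0.561  0.441 -0.   ] [array([ 0.283, -0.118,  0.2  ]), array([ 0.213, -0.258,  0.25 ]), array([ 0.144, -0.397,  0.3  ])]
(218, 110) [1.195 2.09  0.   ] [array([0.617, 0.752, 0.2  ]), array([0.473, 0.417, 0.25 ]), array([0.328, 0.083, 0.3  ])]
(258, 222) [0.551 0.449 0.   ] [array([ 0.277, -0.114,  0.2  ]), array([ 0.209, -0.254,  0.25 ]), array([ 0.141, -0.395,  0.3  ])]
(364, 193) [0.881 0.501 0.   ] [array([ 0.452, -0.086,  0.2  ]), array([ 0.344, -0.233,  0.25 ]), array([ 0.237, -0.38 ,  0.3  ])]
cap [0.55313656 0.01201746 0.08      ] bottle [0.75892179 0.23805649 0.2       ]
clock: 0.35
tool_pos: [0.1599, 0.6044, 0.3404]
eef_rot: [0.129, 0.992, 0.0, -0.0]
contact_force: [-0.8, -0.2, -0.8]
opening: 1.003
finger_force: 0.0
```

```bash
python3 -m pendant '[[1,[-41,-28,0],[0,0,0]],[1,[-41,-28,0],[0,0,0]],[1,[-41,-28,0],[0,0,0]],[1,[-41,-28,0],[0,0,0]],[1,[-41,-28,0],[0,0,0]],[1,[-41,-28,0],[0,0,0]],[1,[-41,-28,0],[0,0,0]],[1,[-41,-28,0],[0,0,0]]]'; python3 -c "
from plant import r;print(r.get_state()['q'])"
```

```text
clock: 1.35
tool_pos: [0.4204, 0.3022, 0.3385]
eef_rot: [0.129, 0.992, -0.0, -0.0]
contact_force: [0.4, -0.3, 0.5]
opening: 0.115
finger_force: 0.0
[-0.58319139  0.42909544 -0.19641842  1.7436075   0.09787925  0.979005
  0.49516027]
```

```bash
python3 -m pendant '[[1,[0,0,0],[0,0,9.6]],[1,[0,0,0],[0,0,9.6]],[1,[0,0,0],[0,0,9.6]],[1,[0,0,0],[0,0,9.6]],[1,[0,0,0],[0,0,9.6]],[1,[-35,-20,0],[0,0,0]],[1,[-35,-20,0],[0,0,0]],[1,[-35,-20,0],[0,0,0]]]';python3 -m pendant '[[1,[-35,-19,0],[0,0,0]],[1,[-35,-19,0],[0,0,0]],[1,[-35,-19,0],[0,0,0]],[1,[-35,-19,0],[0,0,0]],[1,[-35,-19,0],[0,0,0]],[1,[-35,-19,0],[0,0,0]],[1,[0,0,0],[0,0,0]]]'; python3 -c "
from plant import r;s=r.get_state();print(s['q']);
from h import *
print(R.from_quat(s['eef_rot']).as_matrix().round(3))"
```

```text
clock: 2.35
tool_pos: [0.4138, 0.1816, 0.3384]
eef_rot: [0.521, 0.854, -0.0, -0.0]
contact_force: [0.9, -0.6, -0.3]
opening: 0.006
finger_force: 0.0
clock: 3.22
tool_pos: [0.4081, -0.0588, 0.3386]
eef_rot: [0.524, 0.852, -0.001, 0.0]
contact_force: [0.4, 0.6, -0.2]
opening: -0.0
finger_force: 0.0
[-0.06635994  0.26903952  0.12790549  2.02026513 -0.04350647  0.85536032
  0.55350495]
[[-0.451  0.892 -0.001]
 [ 0.892  0.451 -0.001]
 [-0.001 -0.001 -1.   ]]
```

```bash
python3 -m pendant '[[1,[-40,-12,40],[0,0,0]],[1,[-38,-12,40],[0,0,0]],[1,[0,0,45],[0,0,0]],[1,[0,0,45],[0,0,0]],[1,[0,0,45],[0,0,0]],[1,[0,0,45],[0,0,0]],[1,[0,0,30],[0,0,0]],[1,[0,0,0],[0,0,0]]]';python3 - <<'E'
from plant import r,cams
import cv2
s=r.get_state();print(s['tool_pos'],s['contact_force'])
o=[cams.snapshot(n)["img"] for n in("top","scene")]
import numpy as np
ims=[cv2.resize(o[0][150:260,240:380],(400,314),interpolation=2),cv2.resize(o[1][130:255,225:370],(364,314),interpolation=2)]
cv2.imwrite("pics/c2.png",np.hstack(ims)[:,:,::-1])
E
```

```text
clock: 4.22
tool_pos: [0.4222, -0.1348, 0.047]
eef_rot: [0.521, 0.854, -0.0, -0.002]
contact_force: [0.1, -0.8, 0.3]
opening: 0.007
finger_force: 0.0
[ 0.42216975 -0.13476473  0.04701311] [ 0.13037761 -0.79589863  0.31669094]
```

View pics/c2.png

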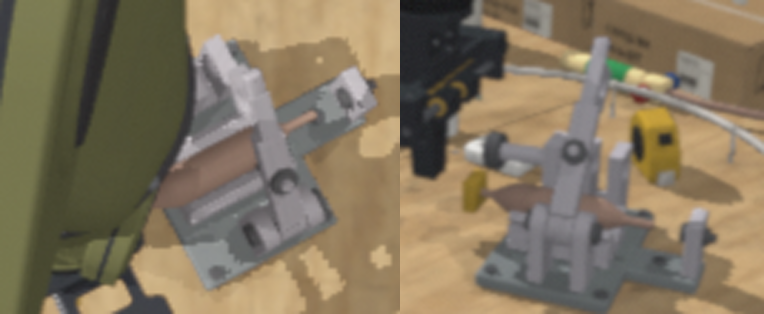

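The right panel shows the gripper fingers just behind the yellow block, at about (475,190), with the fixture undisturbed. I'll lower a bit and push.

```bash
python3 -m pendant '[[1,[0,-1,10],[0,0,0]],[1,[-8,-1,0],[0,0,0]],[1,[-8,0,0],[0,0,0]],[1,[-6,0,0],[0,0,0]],[1,[-5,0,0],[0,0,0]],[1,[-5,0,0],[0,0,0]],[1,[-4,0,0],[0,0,0]],[1,[0,0,0],[0,0,0]]]';python3 -m pendant '[[1,[-3,0,0],[0,0,0]],[1,[-3,0,0],[0,0,0]],[1,[0,0,0],[0,0,0]]]'
```

```text
clock: 5.32
tool_pos: [0.4395, -0.1702, 0.04]
eef_rot: [0.521, 0.853, -0.0, -0.001]
contact_force: [0.2, 0.7, 0.8]
opening: 0.005
finger_force: 0.0
clock: 5.7
tool_pos: [0.4423, -0.1755, 0.0401]
eef_rot: [0.521, 0.853, -0.0, -0.001]
contact_force: [-0.7, 0.7, -0.3]
opening: 0.003
finger_force: 0.2
```

```bash
for i in 1 2 3 ; do :; done; python3 -m pendant '[[1,[-3,0,0],[0,0,0]],[1,[-2,0,0],[0,0,0]],[1,[0,0,0],[0,0,0]]]'; python3 - <<'E'
from plant import r,cams
from h import *
for n in("scene","top"):
    d=cams.snapshot(n);h=cv2.cvtColor(d["img"],cv2.COLOR_RGB2HSV);m=cv2.inRange(h,(20,140,60),(32,255,255))
    if n=="scene":
        k,l,st,c=cv2.connectedComponentsWithStats(m)
        for i in range(1,k):
            if st[i,4]>15 and 230<c[i][0]<300:
                p=onz(*ray(d,c[i]),.043);print(c[i],st[i],p,(p-[.4403,-.1751,.044])@[.454,-.891,0])
    np.savez(f"pics/{n}1.npz",**d)
E
```

```text
clock: 6.08
tool_pos: [0.4441, -0.1792, 0.04]
eef_rot: [0.521, 0.853, -0.0, -0.002]
contact_force: [-0.6, 1.8, 0.6]
opening: 0.008
finger_force: 1.1
[263.0990991  207.33333333] [259 200  10  16 111] [ 0.44904563 -0.1935539   0.043     ] 0.020412936379766898
```

```bash
python3 -m pendant '[[1,[-2,0,0],[0,0,0]],[1,[-1,0,0],[0,0,0]],[1,[0,0,0],[0,0,0]]]'; python3 -m pendant '[[1,[-2,0,0],[0,0,0]],[1,[-1,0,0],[0,0,0]],[1,[0,0,0],[0,0,0]]]'
```

```text
clock: 6.55
tool_pos: [0.4441, -0.1795, 0.0399]
eef_rot: [0.52, 0.854, 0.0, -0.004]
contact_force: [-2.7, 8.1, 3.0]
opening: 0.001
finger_force: 3.8
clock: 6.92
tool_pos: [0.4441, -0.1796, 0.0397]
eef_rot: [0.519, 0.855, 0.001, -0.007]
contact_force: [-3.2, 12.1, 4.3]
opening: 0.004
finger_force: 6.3
```

```bash
python3 -m pendant '[[1,[-2,0,0],[0,0,0]],[1,[-1,0,0],[0,0,0]],[1,[0,0,0],[0,0,0]]]'
```

```text
clock: 7.3
tool_pos: [0.444, -0.1798, 0.0396]
eef_rot: [0.518, 0.855, 0.002, -0.009]
contact_force: [-5.7, 17.1, 7.0]
opening: 0.005
finger_force: 8.8
```

The drier is against the stop: the TCP stayed put while the force rose to 17 N. I'll retreat, lift and turn 90° about the tool axis for the leaf.

```bash
python3 -m pendant '[[1,[15,0,0],[0,0,0]],[1,[15,0,-5],[0,0,0]],[1,[0,0,-40],[0,0,0]],[1,[0,0,-45],[0,0,0]],[1,[0,0,-45],[0,0,9]],[1,[0,0,-40],[0,0,9]],[1,[0,0,-40],[0,0,9]],[1,[0,0,0],[0,0,9]]]';python3 -m pendant '[[1,[0,0,0],[0,0,9]],[1,[0,0,0],[0,0,9]],[1,[0,0,0],[0,0,9]],[1,[0,0,0],[0,0,9]],[1,[0,0,0],[0,0,9]],[1,[0,0,0],[0,0,9]],[1,[0,0,0],[0,0,0]],[1,[0,0,0],[0,0,0]]]'
python3 - <<'E'
from plant import r,cams
from h import *
s=r.get_state();print(s['q'].round(2) if hasattr(s['q'],'round') else s['q']);M=R.from_quat(s['eef_rot']).as_matrix();print(M.round(3))
print((M.T@(np.array([.4433,-.2797,.2])-s['tool_pos'])*1e3).round(1))
d=cams.snapshot("wrist");np.savez("pics/w1.npz",**d,tp=s['tool_pos'],tr=s['eef_rot'])
t=cams.snapshot("top")
cv2.imwrite("pics/c3.png",np.hstack([d["img"][:300,56:456],cv2.resize(t["img"][150:255,240:380],(400,300))])[:,:,::-1])
E
```

```text
clock: 8.3
tool_pos: [0.4371, -0.1622, 0.2582]
eef_rot: [0.762, 0.648, 0.001, 0.002]
contact_force: [0.2, -0.2, -0.5]
opening: 0.002
finger_force: 0.0
clock: 9.3
tool_pos: [0.4353, -0.1612, 0.2553]
eef_rot: [0.972, 0.236, -0.001, -0.001]
contact_force: [0.7, 0.1, 0.5]
opening: 0.006
finger_force: 0.0
[-0.16  0.54  0.65  2.03 -0.49  0.73 -0.29]
[[ 0.889  0.459 -0.002]
 [ 0.459 -0.889  0.001]
 [-0.002 -0.002 -1.   ]]
[-47.1 109.1  55.1]
```

View pics/c3.png

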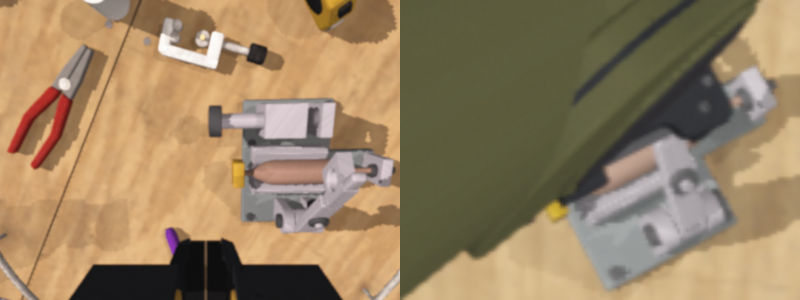

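Left, the wrist view: pin head at (215,121), block at (238,173) and leaf stem at (345,172), with the purple decoy well away. I'll check the key positions against my estimates.

```bash
python3 - <<'E'
from h import *
d=load("pics/w1.npz");a=load("pics/top0.npz");b=load("pics/scene0.npz")
T=np.eye(4);T[:3,:3]=R.from_quat(d['tr']).as_matrix();T[:3,3]=d['tp'];T=T@d["tool_from_camera"]
X=np.array([.454,-.891,0]);Y=np.array([.891,.454,0]);seat=np.array([.4834,-.2592,.043])
for n,uv,z in[('blockface',(232,174),.05),('headface',(209,121),.058),('stem',(345,172),.118),('forknear',(264,122),.07),('leafend',(383,172),.175),('hingepin',(320,222),.058)]:
    p=onz(*ray(d,(uv[0]+56,uv[1]),T),z);print(n,p.round(4),'seat xy',((p-seat)@X).round(4),((p-seat)@Y).round(4))
E
```

```text
blockface [ 0.4468 -0.1891  0.05  ] seat xy -0.0791 -0.0008
headface [ 0.4877 -0.1379  0.058 ] seat xy -0.1061 0.0589
stem [ 0.5075 -0.269   0.118 ] seat xy 0.0197 0.017
forknear [ 0.5134 -0.1885  0.07  ] seat xy -0.0494 0.0588
leafend [ 0.5196 -0.2652  0.175 ] seat xy 0.0218 0.0295
hingepin [ 0.4449 -0.3077  0.058 ] seat xy 0.0258 -0.0564
```

```bash
python3 -m pendant '[[1,[-24,27,0],[0,0,0]],[1,[-23,27,0],[0,0,0]],[1,[0,28,0],[0,0,0]],[1,[0,27,0],[0,0,0]],[1,[0,0,35],[0,0,0]],[1,[0,0,35],[0,0,0]],[1,[0,0,28],[0,0,0]],[1,[0,0,0],[0,0,0]]]';python3 - <<'E'
from plant import r
from h import *
X=np.array([.454,-.891,0]);Y=np.array([.891,.454,0]);p=r.get_state()['tool_pos']-np.array([.4834,-.2592,0]);print('x',p@X,'y from hinge',p@Y+.055,p[2])
E
```

```text
clock: 10.4
tool_pos: [0.4419, -0.2787, 0.1555]
eef_rot: [0.972, 0.235, -0.003, -0.002]
contact_force: [-0.9, -0.0, 1.1]
opening: 0.006
finger_force: 0.0
x -0.0014898166101647453 y from hinge 0.009197409565151714 0.1555366823067706
```

```bash
python3 -m pendant '[[1,[12,0,9],[0,0,0]],[1,[12,0,9],[0,0,0]],[1,[6,0,4],[0,0,0]],[1,[6,0,4],[0,0,0]],[1,[5,0,4],[0,0,0]],[1,[5,0,5],[0,0,0]],[1,[0,0,0],[0,0,0]]]'; python3 -m pendant '[[1,[5,0,5],[0,0,0]],[1,[4,0,5],[0,0,0]],[1,[4,0,6],[0,0,0]],[1,[3,0,6],[0,0,0]],[1,[0,0,0],[0,0,0]]]'
```

```text
clock: 11.28
tool_pos: [0.484, -0.258, 0.1213]
eef_rot: [0.972, 0.235, -0.002, -0.001]
contact_force: [-0.4, -0.7, 1.1]
opening: 0.002
finger_force: 0.0
clock: 11.9
tool_pos: [0.4983, -0.2505, 0.0991]
eef_rot: [0.972, 0.235, -0.001, -0.001]
contact_force: [-0.1, 0.0, 0.1]
opening: 0.003
finger_force: 0.0
```

```bash
python3 - <<'E'
from plant import r,cams
from h import *
d=cams.snapshot("wrist")["img"];t=cams.snapshot("scene")["img"]
cv2.imwrite("pics/c4.png",np.hstack([d[:300,56:456],cv2.resize(t[130:235,225:365],(400,300),interpolation=2)])[:,:,::-1])
E
```

```text
(no output)
```

View pics/c4.png

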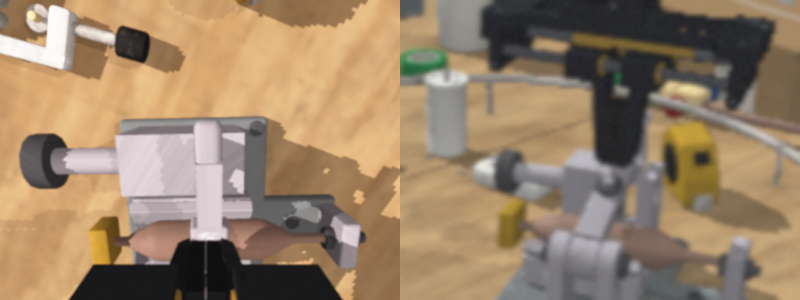

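The leaf is following the fingers down and is now low over the fork. Its end lies at (207,130) in the wrist view. I'll continue to the stop.

```bash
python3 -m pendant '[[1,[3,0,6],[0,0,0]],[1,[2,0,6],[0,0,0]],[1,[2,0,6],[0,0,0]],[1,[1,0,4],[0,0,0]],[1,[0,0,2],[0,0,0]],[1,[0,0,0],[0,0,0]]]'; python3 -m pendant '[[1,[0,0,2],[0,0,0]],[1,[0,0,2],[0,0,0]],[1,[0,0,0],[0,0,0]]]';python3 -m pendant '[[1,[0,0,3],[0,0,0]],[1,[0,0,3],[0,0,0]],[1,[0,0,0],[0,0,0]]]'
```

```text
clock: 12.75
tool_pos: [0.5049, -0.247, 0.0755]
eef_rot: [0.972, 0.235, -0.001, -0.001]
contact_force: [-0.1, -0.4, 0.2]
opening: 0.002
finger_force: 0.1
clock: 13.12
tool_pos: [0.5051, -0.247, 0.0743]
eef_rot: [0.972, 0.235, -0.0, -0.001]
contact_force: [-3.2, 5.3, 24.1]
opening: 0.001
finger_force: 12.0
clock: 13.5
tool_pos: [0.5051, -0.247, 0.0738]
eef_rot: [0.972, 0.234, 0.002, -0.002]
contact_force: [-12.1, 12.4, 73.8]
opening: 0.003
finger_force: 36.5
```

The leaf is hard on its stop at z = 0.074. I'll back off, lift, and go behind the pin head.

```bash
python3 -m pendant '[[1,[0,0,-12],[0,0,0]],[1,[0,0,-40],[0,0,0]],[1,[0,0,-45],[0,0,0]],[1,[0,0,-40],[0,0,0]],[1,[17,-38,0],[0,0,0]],[1,[17,-38,0],[0,0,0]],[1,[0,-39,0],[0,0,0]],[1,[0,-39,0],[0,0,0]]]';python3 -m pendant '[[1,[0,0,0],[-5,0,0]],[1,[0,0,0],[-5,0,0]],[1,[0,0,0],[0,0,0]]]';python3 - <<'E'
from plant import r,cams
from h import *
s=r.get_state();M=R.from_quat(s['eef_rot']).as_matrix();print(M.round(3),s['q'])
X=np.array([.454,-.891,0]);Y=np.array([.891,.454,0]);p=s['tool_pos']-np.array([.4834,-.2592,0]);print('x',p@X,'y',p@Y,p[2])
d=cams.snapshot("wrist");np.savez("pics/w2.npz",**d,tp=s['tool_pos'],tr=s['eef_rot']);cv2.imwrite("pics/c5.png",d["img"][:,:,::-1])
E
```

```text
clock: 14.5
tool_pos: [0.4643, -0.0935, 0.2028]
eef_rot: [0.972, 0.235, -0.002, -0.001]
contact_force: [-0.3, -0.0, 0.5]
opening: 0.006
finger_force: 0.0
clock: 14.88
tool_pos: [0.464, -0.0932, 0.2024]
eef_rot: [0.968, 0.236, 0.018, 0.083]
contact_force: [-0.3, -0.3, -0.6]
opening: 0.01
finger_force: 0.0
[[ 0.888  0.453  0.074]
 [ 0.459 -0.875 -0.152]
 [-0.004  0.169 -0.986]] [-0.41617746  0.6309203   0.67207531  2.16626219 -0.60075671  0.42450566
 -0.41017603]
x -0.15674154423307024 y 0.058094100951168556 0.2024399870834848
```

View pics/c5.png

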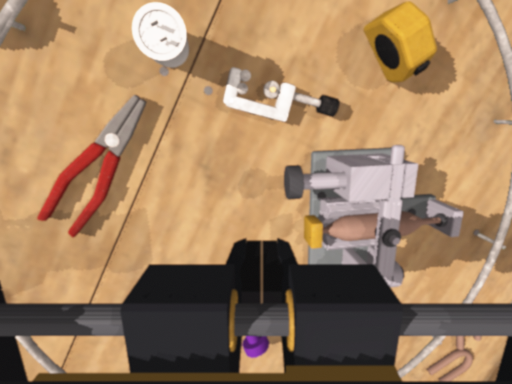

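The wrist view shows the leaf down in the fork, the pin head at (294,182) and the block at (315,232), with the drier still seated. I'll check the pin head position from the two wrist views and descend.

```bash
python3 - <<'E'
from h import *
X=np.array([.454,-.891,0]);Y=np.array([.891,.454,0]);seat=np.array([.4834,-.2592,0])
rs=[]
for f,uv in(("w1",(215+56,121)),("w2",(294,182))):
    d=load(f"pics/{f}.npz");T=np.eye(4);T[:3,:3]=R.from_quat(d['tr']).as_matrix();T[:3,3]=d['tp'];rs.append(ray(d,uv,T@d["tool_from_camera"]))
p,e=tri(rs);print(p,e,(p-seat)@X,(p-seat)@Y)
E
python3 -m pendant '[[1,[0,-6.5,37],[0,0,0]],[1,[1,-6.5,37],[0,0,0]],[1,[0,-6.5,37],[0,0,0]],[1,[0,-6.5,36],[0,0,0]],[1,[0,0,0],[0,0,0]]]'
```

```text
[ 0.49086524 -0.14370998  0.05745793] [np.float64(0.2624549104498419), np.float64(0.2624549104497615)] -0.09951239049881301 0.059084002354562154
clock: 15.55
tool_pos: [0.4735, -0.095, 0.0592]
eef_rot: [0.969, 0.232, 0.012, 0.08]
contact_force: [0.5, 0.1, 0.5]
opening: 0.009
finger_force: 0.0
```

```bash
python3 -m pendant '[[1,[0,0,0],[0,0,0]],[1,[0,0,0],[0,0,0]]]';python3 - <<'E'
from plant import r
from h import *
s=r.get_state();M=R.from_quat(s['eef_rot']).as_matrix();print(M.round(3),s['q'])
t=np.array([.4834,-.2592,0])-.140*np.array([.454,-.891,0])+.0592*np.array([.891,.454,0]);t[2]=.054
print(t,(M.T@(t-s['tool_pos'])*1e3).round(1), 'X in tool',M.T@[.454,-.891,0])
E
```

```text
clock: 15.8
tool_pos: [0.4736, -0.0944, 0.0618]
eef_rot: [0.969, 0.232, 0.013, 0.082]
contact_force: [0.8, -0.2, 0.3]
opening: 0.004
finger_force: 0.0
[[ 0.892  0.448  0.063]
 [ 0.452 -0.879 -0.152]
 [-0.013  0.164 -0.986]] [-0.15426074  0.85731664  0.25161193  2.211185   -1.00019327  0.04388416
 -0.09571461]
[ 0.4725872 -0.1075832  0.054    ] [-6.8  9.8  9.6] X in tool [0.00199175 0.98639415 0.16437646]
```

Joints 5 and 6 are at their limits with the tilt, so I'll rise and take the tilt out.

```bash
python3 -m pendant '[[1,[0,4,-28],[0,0,0]],[1,[0,4,-28],[0,0,0]],[1,[0,0,0],[5,0,0]],[1,[0,0,0],[5,0,0]],[1,[0,0,0],[0,0,0]]]';cat > st.py <<'E'
from plant import r
from h import *
s=r.get_state();M=R.from_quat(s['eef_rot']).as_matrix();print(M.round(3).tolist(),np.round(s['q'],3),np.round(s['contact_force'],1))
X=np.array([.454,-.891,0]);Y=np.array([.891,.454,0]);p=s['tool_pos']-np.array([.4834,-.2592,0]);print('x',p@X,'y',p@Y,p[2])
t=np.array([.4834,-.2592,0])-.138*X+.0592*Y;t[2]=.054
print(t,(M.T@(t-s['tool_pos'])*1e3).round(1))
E
python3 st.py
```

```text
clock: 16.42
tool_pos: [0.4745, -0.0941, 0.1183]
eef_rot: [0.973, 0.232, -0.007, -0.002]
contact_force: [-0.1, -0.5, -0.1]
opening: 0.006
finger_force: 0.0
[[0.892, 0.452, -0.014], [0.452, -0.892, 0.001], [-0.012, -0.007, -1.0]] [-0.21   0.798  0.528  2.099 -0.867  0.491 -0.115] [-0.1 -0.5 -0.1]
x -0.15114349451390444 y 0.06698556055832393 0.1183072166009112
[ 0.4734952 -0.1093652  0.054    ] [-7.  13.6 64.3]
```

```bash
python3 -m pendant '[[1,[-7,0,15],[0,0,0]],[1,[0,0,25],[0,0,0]],[1,[0,0,24],[0,0,0]],[1,[0,0,0],[0,0,0]],[1,[0,0,0],[0,0,0]]]';python3 st.py
```

```text
clock: 17.05
tool_pos: [0.466, -0.0954, 0.054]
eef_rot: [0.972, 0.234, -0.008, -0.003]
contact_force: [-0.2, 0.2, 0.5]
opening: 0.011
finger_force: 0.0
[[0.891, 0.455, -0.017], [0.455, -0.891, 0.002], [-0.014, -0.01, -1.0]] [-0.073  0.879  0.299  2.137 -0.956  0.281 -0.037] [-0.2  0.2  0.5]
x -0.15385938921498912 y 0.05889477390187482 0.05403374835514776
[ 0.4734952 -0.1093652  0.054    ] [ 0.3 15.9 -0.1]
```

```bash
python3 -m pendant '[[1,[0,8,0],[0,0,0]],[1,[0,8,0],[-2,0,0]],[1,[0,8,0],[-2,0,0]],[1,[0,0,0],[0,0,0]]]';python3 st.py
```

```text
clock: 17.55
tool_pos: [0.4775, -0.1173, 0.0539]
eef_rot: [0.972, 0.234, 0.0, 0.031]
contact_force: [-0.5, -0.6, -0.0]
opening: 0.005
finger_force: 0.0
[[0.89, 0.455, 0.015], [0.455, -0.889, -0.06], [-0.014, 0.06, -0.998]] [-0.071  0.882  0.301  2.134 -0.949  0.214 -0.041] [-0.5 -0.6 -0. ]
x -0.12910721582647036 y 0.05917528951715952 0.05391632503285744
[ 0.4734952 -0.1093652  0.054    ] [ 0.  -8.9 -0.6]
```

```bash
python3 -m pendant '[[1,[0,4,0.2],[0,0,0]],[1,[0,4,0.2],[0,0,0]],[1,[0,4,0.3],[0,0,0]],[1,[0,4,0.2],[0,0,0]],[1,[0,0,0],[0,0,0]]]';python3 -m pendant '[[1,[0,4,0.2],[0,0,0]],[1,[0,4,0.3],[0,0,0]],[1,[0,4,0.2],[0,0,0]],[1,[0,0,0],[0,0,0]]]';python3 st.py
```

```text
clock: 18.18
tool_pos: [0.4846, -0.132, 0.0534]
eef_rot: [0.972, 0.234, 0.0, 0.031]
contact_force: [1.1, -0.2, 0.1]
opening: 0.008
finger_force: 0.1
clock: 18.68
tool_pos: [0.4901, -0.1428, 0.0534]
eef_rot: [0.972, 0.234, 0.0, 0.031]
contact_force: [-0.3, 0.3, -0.2]
opening: 0.003
finger_force: 0.0
[[0.891, 0.454, 0.015], [0.454, -0.889, -0.061], [-0.015, 0.061, -0.998]] [-0.048  0.898  0.346  2.082 -0.914  0.268 -0.035] [-0.3  0.3 -0.2]
x -0.10065168698076936 y 0.05876853821462545 0.05344033859440537
[ 0.4734952 -0.1093652  0.054    ] [  0.4 -37.2  -2.8]
```

```bash
python3 -m pendant '[[1,[0,4,0.2],[0,0,0]],[1,[0,4,0.3],[0,0,0]],[1,[0,4,0.2],[0,0,0]],[1,[0,0,0],[0,0,0]]]';python3 -m pendant '[[1,[0,3,0.2],[0,0,0]],[1,[0,3,0.2],[0,0,0]],[1,[0,0,0],[0,0,0]]]';python3 st.py; python3 - <<'E'
from plant import cams
from h import *
d=cams.snapshot("wrist")["img"];t=cams.snapshot("scene")["img"]
cv2.imwrite("pics/c6.png",np.hstack([d[:300,100:500],cv2.resize(t[130:235,225:365],(400,300),interpolation=2)])[:,:,::-1])
E
```

```text
clock: 19.18
tool_pos: [0.4954, -0.1533, 0.0534]
eef_rot: [0.972, 0.234, -0.0, 0.031]
contact_force: [0.8, 0.6, 0.5]
opening: 0.002
finger_force: 0.0
clock: 19.55
tool_pos: [0.4981, -0.1584, 0.0534]
eef_rot: [0.972, 0.234, -0.0, 0.031]
contact_force: [-0.8, 1.1, 0.2]
opening: 0.007
finger_force: 0.0
[[0.891, 0.455, 0.014], [0.455, -0.889, -0.06], [-0.015, 0.06, -0.998]] [-0.033  0.908  0.371  2.048 -0.893  0.302 -0.033] [-0.8  1.1  0.2]
x -0.083147755916039 y 0.05884221460955317 0.053367788309557
[ 0.4734952 -0.1093652  0.054    ] [  0.4 -54.7  -3.9]
```

View pics/c6.png

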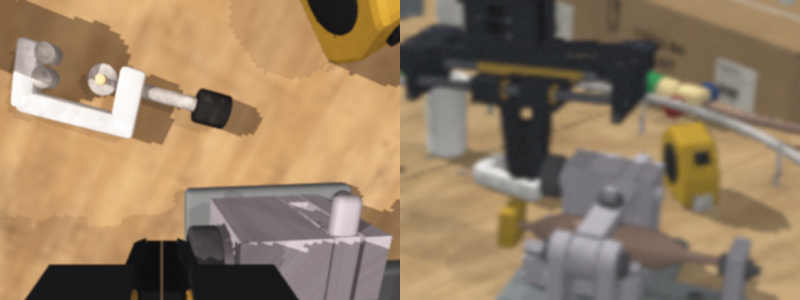

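The pin is nearly in. In the right panel the dark head at (552,177) sits between the finger and the fork, nearly touching it. I'll keep pushing until the force rises.

```bash
python3 -m pendant '[[1,[0,2,0.1],[0,0,0]],[1,[0,2,0.1],[0,0,0]],[1,[0,0,0],[0,0,0]]]';python3 -m pendant '[[1,[0,2,0.1],[0,0,0]],[1,[0,1,0.1],[0,0,0]],[1,[0,0,0],[0,0,0]]]'
```

```text
clock: 20.02
tool_pos: [0.4998, -0.1619, 0.0534]
eef_rot: [0.972, 0.234, -0.0, 0.031]
contact_force: [-0.2, 0.4, 0.4]
opening: 0.008
finger_force: 0.0
clock: 20.4
tool_pos: [0.5008, -0.1637, 0.0532]
eef_rot: [0.972, 0.234, -0.0, 0.03]
contact_force: [-1.5, 2.3, 1.0]
opening: 0.007
finger_force: 1.1
```

```bash
python3 -m pendant '[[1,[0,2,0.1],[0,0,0]],[1,[0,1,0.1],[0,0,0]],[1,[0,0,0],[0,0,0]]]'
```

```text
clock: 20.78
tool_pos: [0.5008, -0.1637, 0.0528]
eef_rot: [0.972, 0.235, -0.001, 0.027]
contact_force: [-3.2, 6.6, 2.3]
opening: 0.005
finger_force: 3.8
```

```bash
python3 -m pendant '[[1,[0,3,0.2],[0,0,0]],[1,[0,3,0.2],[0,0,0]],[1,[0,0,0],[0,0,0]]]';python3 -m pendant '[[1,[0,-18,-1],[0,0,0]],[1,[0,-15,-5],[0,0,0]],[1,[0,-10,-40],[2,0,0]],[1,[0,0,-45],[2,0,0]],[1,[0,0,-45],[0,0,0]],[1,[0,0,-45],[0,0,0]],[1,[-20,20,0],[0,0,0]],[1,[-20,20,0],[0,0,0]]]';python3 - <<'E'
from plant import r,cams
from h import *
s=r.get_state();w=cams.snapshot("wrist");np.savez("pics/w3.npz",**w,tp=s['tool_pos'],tr=s['eef_rot']);d=w["img"];t=cams.snapshot("scene")["img"]
cv2.imwrite("pics/c7.png",np.hstack([d[:300,100:500],cv2.resize(t[130:235,225:365],(400,300),interpolation=2)])[:,:,::-1])
E
```

```text
clock: 21.15
tool_pos: [0.5006, -0.1637, 0.0519]
eef_rot: [0.971, 0.236, -0.003, 0.022]
contact_force: [-7.5, 15.0, 7.2]
opening: 0.005
finger_force: 8.7
clock: 22.15
tool_pos: [0.4697, -0.1848, 0.2328]
eef_rot: [0.972, 0.234, -0.007, -0.002]
contact_force: [0.4, 0.4, 0.3]
opening: 0.004
finger_force: 0.0
```

View pics/c7.png

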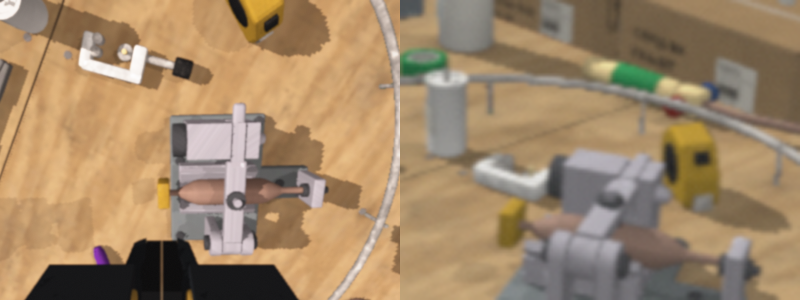

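```bash
python3 - <<'E'
from h import *
X=np.array([.454,-.891,0]);Y=np.array([.891,.454,0]);seat=np.array([.4834,-.2592,0])
d=load("pics/w3.npz");T=np.eye(4);T[:3,:3]=R.from_quat(d['tr']).as_matrix();T[:3,3]=d['tp'];T=T@d["tool_from_camera"]
for n,uv,z in[('blockface',(157,193),.05),('headface',(172,139),.06),('headinner',(186,139),.07),('forknear',(187,139),.076)]:
    p=onz(*ray(d,(uv[0]+100,uv[1]),T),z);print(n,((p-seat)@X).round(4),((p-seat)@Y).round(4))
E
python3 -c "
from plant import r;print(r.finish_job())"
```

```text
blockface -0.079 0.0007
headface -0.0634 0.0607
headinner -0.05 0.062
forknear -0.0494 0.0628
the job is handed in; nothing more can be done
None
```

I handed the job in at about 22 s: the drier is against its end stop, the leaf is fully down and the pin head is seated against the fork, each confirmed by contact force and the last picture; nothing else on the bench was touched.

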